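# Clear the flat batteries into the locked battery box

### The job

Clear away the flat AA batteries: carry the two-section dish over to the steel battery box and tip it so that only the battery section empties and no eraser falls into the box, stand the dish back upright on its cork mat with the erasers still in it, and put the loose AA batteries from the desk into the box too. Then shut the lid and push the headed pin through the hasp's ears and the lid's lug until it is fully home. Leave the other things on the desk where they are.

Things in the scene. Friction and masses are not known exactly. Their poses are not given: they have to be found in the camera images.
- box: the steel battery box, fixed to the desk: 128 mm deep (x), 188 mm wide (y), 85 mm high, walls and floor 4 mm, open on top; origin under its centre on the desk, z up. Its -x face is the front and carries the hasp: two upright steel ears 8 mm thick, 14 mm apart, standing 44 mm out from the front at y = 0 (outer faces at y = -15 and +15 mm, 50 to 84 mm above the desk)
- hasp_hole (a point): centre of the hasp: on the axis (along the box's y) of the 12.5 mm round holes through both ears, midway between the ears, 96 mm in front of the box's centre (32 mm off its front face) and 66 mm above the desk
- lid (a joint): opening angle of the box's lid: 0 shut, 2.0 rad at its stop; starts open, leaning back a little. A plate 128 by 188 by 6 mm hinged along the box's far (+x) top rim; the hinge is stiff: the lid stays where it is left and takes 1 to 4 N at its free edge to move
- lid_hinge (a point): middle of the lid's hinge line, on the hinge axis (along the box's y), 64 mm behind the box's centre, 85.5 mm above the desk; the shut lid's plate lies between this height and 6 mm above it. From the middle of the lid's free edge, 128 mm from the hinge, a steel lug 10 mm thick sticks out 44 mm further; it drops between the hasp ears as the lid shuts, its hole in line with theirs
- pin: the headed locking pin, about 60 g: a black square knob 18 by 18 mm, 24 mm long, and a steel shank 10 mm in diameter, 44 mm long, its last 8 mm tapering to 4 mm. Lies level on a flat of the knob, axis 9 mm above the desk. Origin on the axis where shank meets knob; x along the shank to its tip (knob at negative x). May go in from either side
- pin_mid (a point): point on the pin's axis 15 mm from the knob; it coincides with hasp_hole when the pin is fully home, with its knob against an ear
- dish: the white two-section dish, about 0.42 kg: floor 78 mm (x) by 102 mm (y), 4 mm thick; end walls upright; a 10 mm thick divider along x at y = 0. At the start the section on its +y side holds the AA batteries, lying along x, and the one on its -y side holds the erasers. Batteries begin to roll on slopes of about 17 degrees. Origin under the centre of its floor, z up
- dish_handle (a point): middle of the top of the dish's handle, 102 mm above the dish's underside: an upright arch over the middle of the divider, 10 mm thick (along the dish's y) and 50 mm long (along its x), whose solid top bar is 28 mm high on two thin posts
- dish_lip (a point): middle of the rim of the dish's battery (+y) section, 83 mm from the dish's centre and 31 mm above its underside; this side wall and its twin at -y flare outward, 40 degrees from level
- mat: the round cork mat on which the dish stands at the start, 190 mm in diameter, 4 mm thick, fixed; origin at the centre of its underside
- aa_dish1: an AA battery lying on its side, plain grey with steel ends, 50 mm long and 14.5 mm in diameter, about 23 g; origin at its middle, x along its length; starts in the dish (may be absent)
- aa_dish2: an AA battery lying on its side, plain grey with steel ends, 50 mm long and 14.5 mm in diameter, about 23 g; origin at its middle, x along its length; starts in the dish (may be absent)
- aa_dish3: an AA battery lying on its side, plain grey with steel ends, 50 mm long and 14.5 mm in diameter, about 23 g; origin at its middle, x along its length; starts in the dish (may be absent)
- aa_loose1: an AA battery lying on its side, plain grey with steel ends, 50 mm long and 14.5 mm in diameter, about 23 g; origin at its middle, x along its length; starts loose on the desk (may be absent)
- aa_loose2: an AA battery lying on its side, plain grey with steel ends, 50 mm long and 14.5 mm in diameter, about 23 g; origin at its middle, x along its length; starts loose on the desk (may be absent)
- aa_loose3: an AA battery lying on its side, plain grey with steel ends, 50 mm long and 14.5 mm in diameter, about 23 g; origin at its middle, x along its length; starts loose on the desk (may be absent)
- eraser1: a white eraser in a card sleeve, 44 by 20 by 12 mm, 20 g; origin under its centre; starts in the dish's other section and belongs there
- eraser2: a white eraser in a card sleeve, 44 by 20 by 12 mm, 20 g; origin under its centre; starts in the dish's other section and belongs there
- notes: a pad of paper notes 76 mm square and 14 mm high; origin under its centre; to be left alone
- mouse: a white computer mouse 108 by 60 by 34 mm; origin under its centre; to be left alone
- mug: a white mug, 82 mm wide and 95 mm high, handle at its +y; origin under its centre; to be left alone
- stapler: a black stapler 135 by 34 by 55 mm; origin under its centre; to be left alone
- phone: a phone lying flat, 148 by 71 by 9 mm; origin under its centre; to be left alone
- case: a grey glasses case 160 by 62 by 40 mm; origin under its centre; to be left alone

How it is judged:
By the outcome, as a careful person would: the job done as asked, in the order asked, and still so for the second after the job is handed in, with the robot touching nothing.
Of aa_dish1, aa_dish2, aa_dish3 only 2 to 3 are there at a start; the rules pass over those that are not, and their reading is None.
Of aa_loose1, aa_loose2, aa_loose3 only 2 to 3 are there at a start; the rules pass over those that are not, and their reading is None.
At some moment in a run one of pin, dish may be knocked a few centimetres aside while the robot is not near it.
It also fails if it takes over 208 s, if anything falls off the work surface, if the arm or the gripper's body presses on something with over 40 N, if the wrist force passes 120 N, or if a joint passes its speed limit or range.

### The arm

A 7-joint arm with a two-finger parallel gripper is mounted at the origin on the work surface. World frame = base frame: x ahead of the robot, y to its left, z up, the work surface at z = 0. Lengths are in m, angles in rad, forces in N, time in s.
With the tool pointing down it reaches from about 0.425 to 0.95 m from the base axis. Payload 4.7 kg.
Tool frame: the origin (TCP) lies on the centre line of the jaws, within the pads' length; the fingertips stand 19 mm ahead of it and the grasp point (between the pads) is the TCP; z points along the fingers, y is the line along which they close (so a half turn about z gives the same grasp; the last joint's range is limited). The gripper opens to 85 mm and grips with 20 to 120 N. Pads are 22 mm wide; open, the fingers measure 114 mm over their backs; the gripper's body (76 mm by 85 mm) begins 54 mm behind the grasp point. The pads swing forward as they close: fully open they stand 13 mm farther back than shut.
Start: joints at [1.256, 0.469, -0.049, 1.532, 0.024, 1.141, -0.082], TCP at [0.19, -0.648, 0.25] pointing down, gripper open.
Joint ranges: [-2.59, 2.59], [-0.33, 1.99], [-1.39, 1.29], [0.1, 2.45], [-1.04, 4.18], [0.21, 1.99], [-2.66, 2.66]. Speed limits (rad/s): [2.57, 2.57, 3.14, 3.14, 3.14, 3.14, 3.14].

### API

Orientations are given as a 3x3 rotation matrix whose columns are the frame's x, y, z axes.
In Python, from plant import r gives the robot as it stands. Calls block until the motion is done:
- r.reach(position, orientation): joint-space move of the TCP to a pose.
- r.movel(position, frame=None, rate=0.15): straight line of the TCP; frame=None keeps the orientation; rate is the mean speed in m/s.
- r.set_joints(angles): joint-space move.
- r.ungrasp() and r.grasp(): open the fingers fully, or close them until they stop; the grip force is fixed at half the most.
- r.pause(seconds).
- r.inverse_kinematics(position, orientation): joint angles nearest the present ones, or None.
- r.observe(): the state.
- r.snapshot(name): name is "side" or "top" or "wrist"; returns a dict with "pixels" (480x640x3 uint8, blue, green, red), "range_z" (480x640 float32, m along the optical axis (not along the pixel's ray), 0 where there is no reading), "fx", "fy", "cx", "cy" (pixels), "origin" and "rotation" of the camera in the world. Camera axes: x right, y up, looking along -z (the intrinsics and any distortion apply to the point x, -y, -z); pixel columns grow to the right and rows downward; lengths in m; the calibration is good to about 2 mm. A picture is of the moment at which its call begins.
A pose or a line that the arm cannot do raises r.MotionError and nothing moves.
- r.sign_off(): hands the job in; it is judged then, once.
Trained networks look in a picture, given as the dict that the camera call returned (one of the last four; its "shot" number tells which), for a name from the list of things; names that differ only in an ending like _2 or _b are one class to them, and where a whole thing is asked for, a point or a joint stands for the part that bears it (a point fixed in the world has none). Each returns a list of dicts, best first, with "p" (0 to 1); they miss things now and then, are a little off and sometimes report something else, mostly with a low value. They report only what shows in the picture. A call takes as long as a camera call.
- r.silhouettes(picture, target): "region" (480x640 bool, what is visible of it) and "box" ([left, top, width, height] in pixels, round what is visible of it).
- r.place_of(picture, target): "xy" ([column, row] in pixels: a listed point, or the origin of a listed thing).
The state is a dict: "time": time; "q": joint angles; "qd": joint speeds; "tau": joint torques, N m; "ee_pos": TCP position; "ee_rot": TCP orientation; "ft_force": force on the tool from outside, world axes, zero at the start; "wrist_torque": the same for the moment, N m; "gripper_width": opening from 0.0 (shut) to 1.0 (fully open); "finger_force": force on a finger pad.
Only numpy, scipy, OpenCV 4.12 (cv2) and the standard library are available. Lean on these libraries where they do the work, as an engineer would, in place of code of your own. Each camera call takes 0.05 s, during which the arm holds its last target. There are 200 camera calls.

## Working session

There is one attempt and no reset: what is moved stays moved. The work goes in short steps, each a Python script; the robot and the scene stay as the last script left them, time stands still between calls to the robot, and variables do not carry over. Pictures are saved under pics/ and viewed, at most 14 in all, crops included, and the job is handed in when it is done.

```bash
ls; mkdir -p pics
cat > h.py <<'E'
import numpy as np, cv2
from plant import r
def ray(p,xy):
    d=np.array([(xy[0]-p["cx"])/p["fx"],-(xy[1]-p["cy"])/p["fy"],-1.0]); return np.array(p["rotation"])@d
def at_depth(p,xy,z): return np.array(p["origin"])+ray(p,xy)*z
def at_z(p,xy,h):
    d=ray(p,xy);o=np.array(p["origin"]);return o+d*(h-o[2])/d[2]
def cloud(p):
    v,u=np.mgrid[0:480,0:640]; z=p["range_z"]
    d=np.stack([(u-p["cx"])/p["fx"],-(v-p["cy"])/p["fy"],-np.ones_like(z)],-1)*z[...,None]
    return d@np.array(p["rotation"]).T+np.array(p["origin"])
def save(p,n): cv2.imwrite(f"pics/{n}.png",p["pixels"])
def down(yaw):  # tool z down, tool y (closing line) at angle yaw in world
    y=np.array([np.cos(yaw),np.sin(yaw),0]);z=np.array([0,0,-1.]);return np.column_stack([np.cross(y,z),y,z])
E
cat > a.py <<'E'
from h import *
np.set_printoptions(precision=4,suppress=True)
o=r.observe();print(o["time"],o["ee_pos"],o["gripper_width"])
for cam in ["top","side"]:
    p=r.snapshot(cam);save(p,cam+"0");c=cloud(p)
    print(cam,p["origin"],p["fx"],p["cx"],p["cy"],[k for k in p]); print(np.array(p["rotation"]))
    for n in ["box","hasp_hole","lid_hinge","lid","pin","pin_mid","dish","dish_handle","dish_lip","mat","aa_dish1","aa_loose1","eraser1"]:
        for d in r.place_of(p,n)[:6]:
            u,v=np.round(d["xy"]).astype(int); 
            if 0<=u<640 and 0<=v<480: print(n,round(d["p"],2),np.round(d["xy"],1),c[v,u])
E
python3 a.py
```

```text
pics
plant.py
0.0 [ 0.1902 -0.6471  0.2493] 0.9993467036235105
top [0.3438 0.0508 1.4403] 521.5949955109828 312.6864469268049 243.07172908708282 ['pixels', 'range_z', 'fx', 'fy', 'cx', 'cy', 'origin', 'rotation', 'shot']
[[-0.0299  0.9905 -0.134 ]
 [-0.9994 -0.0272  0.0218]
 [ 0.018   0.1346  0.9907]]
box 0.67 [311.1 239.3] [ 0.5502  0.0234 -0.0007]
hasp_hole 0.73 [317.9 274.3] [ 0.4519  0.0069 -0.0004]
hasp_hole 0.38 [190.  255.2] [0.5128 0.3561 0.0153]
lid_hinge 0.72 [311.6 213. ] [0.6076 0.0203 0.0833]
lid_hinge 0.33 [207.1 266.9] [0.4783 0.3095 0.0174]
lid_hinge 0.17 [178.6 248.1] [0.531  0.3828 0.0297]Traceback (most recent call last):
  File "a.py", line 8, in <module>
    for d in r.place_of(p,n)[:6]:
             ~~~~~~~~~~^^^^^
ValueError: it knows: aa_dish, aa_loose, box, case, dish, dish_handle, dish_lip, eraser, hasp_hole, lid_hinge, mat, mouse, mug, notes, phone, pin, pin_mid, stapler
```

```bash
sed -i 's/"lid","pin"/"pin"/; s/aa_dish1/aa_dish/; s/aa_loose1/aa_loose/; s/"eraser1"/"eraser","mouse","mug","notes","phone","stapler","case"/' a.py; python3 a.py
```

```text
0.2 [ 0.1902 -0.6473  0.2497] 0.9987379202840683
top [0.3438 0.0508 1.4403] 521.5949955109828 312.6864469268049 243.07172908708282 ['pixels', 'range_z', 'fx', 'fy', 'cx', 'cy', 'origin', 'rotation', 'shot']
[[-0.0299  0.9905 -0.134 ]
 [-0.9994 -0.0272  0.0218]
 [ 0.018   0.1346  0.9907]]
box 0.74 [312.2 240.6] [0.5442 0.0208 0.0014]
box 0.57 [219.8 272.4] [0.4636 0.2741 0.0181]
box 0.42 [174.9 249.1] [ 0.5329  0.4016 -0.0033]
box 0.22 [213.8 264.7] [0.4832 0.2904 0.0176]
hasp_hole 0.69 [132.3 236.4] [0.5656 0.5063 0.0411]
hasp_hole 0.68 [316.8 273.2] [ 0.455   0.0095 -0.0038]
pin 0.65 [445.5 274.3] [ 0.4408 -0.3447  0.014 ]
pin_mid 0.53 [449.6 280.9] [ 0.4214 -0.3555  0.0106]
pin_mid 0.49 [410.6 171.4] [ 0.729  -0.26    0.0332]
dish 0.76 [206.9 265.6] [0.4804 0.3083 0.0238]
dish_handle 0.62 [199.8 260.9] [0.486  0.3114 0.1049]
dish_lip 0.69 [178.  247.1] [0.5332 0.3845 0.034 ]
dish_lip 0.18 [198.5 259.7] [0.4884 0.316  0.1072]
mat 0.94 [201.1 263.7] [0.4802 0.3127 0.0849]
mat 0.22 [274.1 310.5] [0.3567 0.13   0.0066]
aa_dish 0.59 [192.6 256.8] [0.5065 0.347  0.0198]
aa_dish 0.43 [196
[... 1972 characters left out ...]
]
aa_loose 0.54 [375.  210.9] [ 0.6069 -0.307   0.0088]
aa_loose 0.52 [415.1 246.6] [ 0.4172 -0.2157  0.012 ]
aa_loose 0.45 [272.9 347.4] [0.4684 0.3143 0.0242]
eraser 0.65 [279.4 342.9] [0.4698 0.2934 0.0183]
eraser 0.6 [270.9 345.7] [0.4769 0.3115 0.0193]
mouse 0.8 [331.  204.1] [ 0.7216 -0.2353  0.0232]
mouse 0.35 [359.5 265.2] [0.4406 0.0294 0.0872]
mouse 0.28 [264.6 351.3] [0.4776 0.3299 0.0188]
mug 0.61 [162.1 333.1] [0.675  0.4413 0.0367]
notes 0.67 [396.5 279.2] [ 0.3843 -0.0582  0.0162]
phone 0.72 [363.6 332.6] [0.3456 0.1452 0.0098]
stapler 0.75 [169.  387.9] [0.5378 0.533  0.0485]
stapler 0.44 [395.2 281.7] [ 0.3814 -0.0487  0.014 ]
case 0.7 [468.3 220.6] [ 0.3456 -0.3926  0.0374]
```

View pics/top0.png

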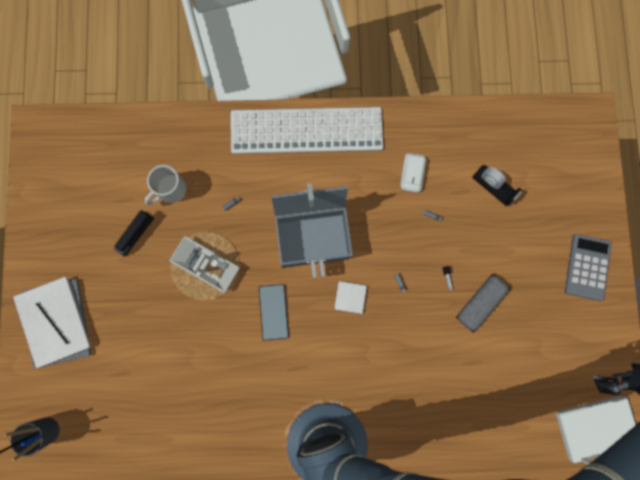

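The top view shows the box at the middle (312,238), the dish on its mat (205,262) with the battery section toward the upper left, three loose batteries at (401,282), (432,215) and (232,203), and the pin at (448,278) with its knob up (+x). Next I take closer wrist views of each.

```bash
cat > b.py <<'E'
from h import *
import pickle
np.set_printoptions(precision=4,suppress=True)
views=[("pin",(0.44,-0.30,0.33),["pin","pin_mid","aa_loose"]),("aaB",(0.56,-0.28,0.33),["aa_loose","pin","pin_mid"]),("box",(0.47,0.02,0.40),["hasp_hole","lid_hinge","box"]),("dish",(0.45,0.28,0.36),["dish","dish_handle","dish_lip","mat","aa_dish","eraser","aa_loose"])]
ims=[]
for n,pos,names in views:
    r.reach(np.array(pos),down(np.pi/2)); p=r.snapshot("wrist"); c=cloud(p); ims.append(cv2.resize(p["pixels"],(400,300)))
    pickle.dump(p,open(f"{n}.pkl","wb")); print("##",n,r.observe()["time"],p["origin"],p["fx"])
    for m in names:
        for d in r.place_of(p,m)[:4]:
            u,v=np.clip(np.round(d["xy"]).astype(int),0,[639,479]); print(m,round(d["p"],2),np.round(d["xy"]),c[v,u])
cv2.imwrite("pics/m1.png",np.vstack([np.hstack(ims[:2]),np.hstack(ims[2:])]))
E
python3 b.py
```

```text
## pin 3.8917 [ 0.3751 -0.3012  0.4524] 425.67563842765185
pin 0.91 [277. 194.] [ 0.4399 -0.3458  0.0144]
pin_mid 0.68 [273. 183.] [ 0.4287 -0.3497  0.0134]
aa_loose 0.72 [309. 342.] [ 0.6096 -0.3142  0.0129]
aa_loose 0.64 [404. 178.] [ 0.4237 -0.2153  0.0143]
## aaB 4.65 [ 0.4961 -0.2803  0.4519] 425.67563842765185
aa_loose 0.77 [284. 241.] [ 0.6112 -0.3181  0.0127]
aa_loose 0.62 [386.  54.] [ 0.4265 -0.217   0.0132]
pin 0.66 [250.  70.] [ 0.4408 -0.3475  0.0117]
pin_mid 0.58 [248.  56.] [ 0.4282 -0.349   0.0113]
## box 6.0667 [0.4061 0.0177 0.5223] 425.67563842765185
hasp_hole 0.97 [312. 177.] [ 0.4626  0.0079 -0.0007]
lid_hinge 0.84 [326. 321.] [0.6125 0.0239 0.087 ]
box 0.73 [326. 243.] [0.5455 0.025  0.0014]
box 0.18 [493. 328.] [0.461  0.0668 0.4114]
## dish 7.3 [0.3865 0.2785 0.4824] 425.67563842765185
dish 0.93 [356. 217.] [0.4782 0.3168 0.0326]
dish_handle 0.68 [362. 241.] [0.4857 0.3165 0.1058]
dish_lip 0.95 [422. 264.] [0.5303 0.3901 0.036 ]
mat 0.71 [385. 242.] [0.5093 0.3509 0.0205]
aa_dish 0.96 [380. 229.] [0.4939 0.3445 0.0224]
aa_dish 0.66 [386. 242.] [0.5094 0.352  0.0204]
eraser 0.89 [345. 216.] [0.4798 0.3057 0.0191]
eraser 0.89 [318. 206.] [0.4686 0.2758 0.0192]
eraser 0.55 [420. 267.] [0.5348 0.3889 0.033 ]
aa_loose 0.86 [299. 355.] [0.6536 0.252  0.0151]
```

View pics/m1.png

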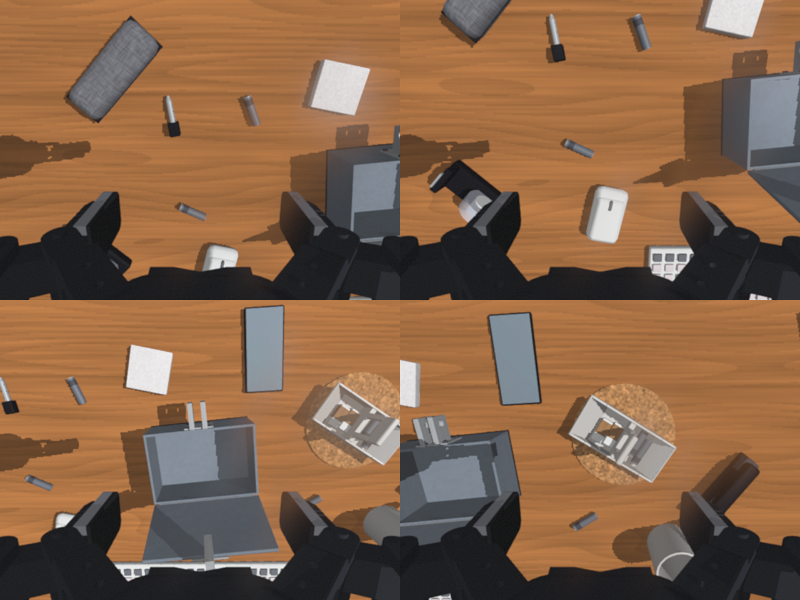

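The montage is clear: pin (170,118) with its shank up/-x, three loose batteries, the box with the lid leaning back, and the dish with two erasers on the left and batteries on the right. I fit the poses from the depth clouds.

```bash
cat >> h.py <<'E'
def fit(c,ctr,rad,z0,z1,flat=True):
    m=(np.hypot(c[...,0]-ctr[0],c[...,1]-ctr[1])<rad)&(c[...,2]>z0)&(c[...,2]<z1)
    q=c[m]; (x,y),(w,h),a=cv2.minAreaRect((q[:,:2]*1000).astype(np.float32))
    if w<h: a+=90; w,h=h,w
    return np.array([x,y])/1000,np.array([w,h]),(a+90)%180-90,len(q),np.percentile(q[:,2],[5,50,95]),q
E
cat > c.py <<'E'
from h import *
import pickle
np.set_printoptions(precision=4,suppress=True)
P={n:pickle.load(open(n+".pkl","rb")) for n in ["pin","aaB","box","dish"]};C={n:cloud(p) for n,p in P.items()}
def s(t,*a):
    f=fit(*a);print(t,f[0],f[1],"ang",round(f[2],1),f[3],f[4]);return f
s("handle",C["dish"],(0.485,0.316),.045,.09,.12)
s("dish rim",C["dish"],(0.485,0.316),.12,.028,.06)
s("mat",C["dish"],(0.49,0.315),.13,.0025,.006)
s("aaA pin",C["pin"],(0.424,-0.216),.04,.004,.02); s("aaA aaB",C["aaB"],(0.424,-0.216),.04,.004,.02)
s("aaB pin",C["pin"],(0.61,-0.316),.04,.004,.02); s("aaB aaB",C["aaB"],(0.61,-0.316),.04,.004,.02)
s("aaC dish",C["dish"],(0.655,0.252),.04,.004,.022)
s("aaC box",C["box"],(0.655,0.252),.04,.004,.022)
s("pin pin",C["pin"],(0.436,-0.347),.045,.004,.025);s("pin aaB",C["aaB"],(0.436,-0.347),.045,.004,.025)
s("knob",C["pin"],(0.45,-0.343),.035,.0155,.025)
s("box rim",C["box"],(0.548,0.02),.125,.078,.089)
s("ears",C["box"],(0.452,0.007),.05,.076,.092)
s("ears dish view",C["dish"],(0.452,0.007),.05,.07,.092)
q=C["box"].reshape(-1,3);q=q[(q[:,0]>.6)&(q[:,0]<.75)&(abs(q[:,1])<.12)&(q[:,2]>.1)&(q[:,2]<.3)]
print("lid",q.min(0),q.max(0)); k=np.polyfit(q[:,0]-.612,q[:,2]-.0855,1);print(k,np.degrees(np.arctan2(k[0],1)))
# triangulate networks
for n,z in [("pin",.009)]:
    pass
for v in ["pin","aaB"]:
    p=P[v]
E
python3 c.py
```

```text
handle [0.4862 0.3175] [49.8887 10.3498] ang -30.9 697 [0.0927 0.1041 0.1058]
dish rim [0.4863 0.3176] [173.4536  78.3206] ang 58.5 3183 [0.0289 0.0341 0.0364]
mat [0.4818 0.3172] [188.6913 177.5447] ang -36.2 6679 [0.0026 0.0033 0.0048]
aaA pin [ 0.4229 -0.2154] [50.5408 14.4642] ang 22.6 699 [0.0079 0.0122 0.0144]
aaA aaB [ 0.4233 -0.2154] [51.2124 14.7217] ang 21.4 880 [0.0077 0.0122 0.0143]
aaB pin [ 0.6086 -0.3151] [51.1835 15.1824] ang 64.3 567 [0.0062 0.012  0.0143]
aaB aaB [ 0.6089 -0.3151] [50.6226 14.9749] ang 64.3 635 [0.0075 0.0122 0.0143]
aaC dish [0.6565 0.2488] [51.6037 14.9615] ang -56.3 483 [0.0063 0.0118 0.0142]
aaC box [0.6487 0.2592] [24.7957 12.9566] ang -57.2 194 [0.0056 0.0114 0.0141]
pin pin [ 0.4316 -0.3482] [67.5083 18.0302] ang 9.3 813 [0.0094 0.0137 0.0178]
pin aaB [ 0.4317 -0.3485] [68.074  18.2363] ang 9.7 1013 [0.0092 0.0139 0.0178]
knob [ 0.4529 -0.3447] [23.6556 17.6775] ang 11.4 340 [0.0157 0.0168 0.0182]
box rim [0.5264 0.0198] [188.642  173.8228] ang -84.1 3943 [0.0794 0.0836 0.0868]
ears [0.4644 0.0086] [74.6973 48.2398] ang -84.2 1118 [0.0785 0.083  0.0847]
ears dish view [0.4646 0.0083] [75.703  48.1069] ang -84.0 2045 [0.0718 0.082  0.0843]
lid [ 0.6   -0.064  0.1  ] [0.6485 0.12   0.2613]
[1.6219 0.0612] 58.343644407776985
```

```bash
cat >> h.py <<'E'
from scipy.spatial.transform import Rotation as Ro
BC=np.array([0.5483,0.0221,0]); BY=np.radians(5.9)
def Rz(a): return Ro.from_euler("z",a).as_matrix()
def box(x,y,z): return BC+Rz(BY)@np.array([x,y,z])   # box-local -> world
def tipR(phi,tilt,s): # dish y at azimuth phi, tipped toward it; s=0/1 tool half turn
    ax=Rz(phi)@np.array([1.,0,0]); ax=Rz(phi-np.pi/2)@np.array([1.,0,0])
    return Ro.from_rotvec(-tilt*ax).as_matrix()@down(phi+s*np.pi)
def tipTCP(lip,phi,tilt,g=0.012):
    ax=Rz(phi-np.pi/2)@np.array([1.,0,0]); Rd=Ro.from_rotvec(-tilt*ax).as_matrix()@Rz(phi-np.pi/2)
    return lip+Rd@(np.array([0,0,0.102-g])-np.array([0,0.083,0.031]))
E
cat > d.py <<'E'
from h import *
import pickle
np.set_printoptions(precision=2,suppress=True)
for v in ["box","dish"]:
    c=cloud(pickle.load(open(v+".pkl","rb"))).reshape(-1,3); l=(c-BC)@Rz(BY)
    e=l[(l[:,0]<-.07)&(l[:,0]>-.125)&(abs(l[:,1])<.04)&(l[:,2]>.079)&(l[:,2]<.092)]; print(v,"ears",e.min(0)*1e3,e.max(0)*1e3,np.median(e,0)*1e3,len(e))
    e=l[(abs(l[:,0])<.075)&(abs(l[:,1])<.12)&(l[:,2]>.08)&(l[:,2]<.0885)]; print("rim",np.percentile(e[:,0],[.5,99.5])*1e3,np.percentile(e[:,1],[.5,99.5])*1e3)
q0=r.observe()["q"]
for phi0 in [95.9,65,125,-84.1,-60,-110]:
  for s in [0,1]:
    for tag,t,ly,lz in [("lift",0,None,None),("t0",0,-.045,.2),("t45",45,-.045,.15),("t72",72,-.045,.105)]:
        phi=np.radians(phi0)
        if ly is None: pos,R=np.array([.4862,.3175,.094]),down(np.radians(58.8)+s*np.pi)
        else:
            d=Rz(phi)@np.array([1.,0,0]); lip=box(-.005,0,lz)-d*.045; pos,R=tipTCP(lip,phi,np.radians(t)),tipR(phi,np.radians(t),s)
        q=r.inverse_kinematics(pos,R); print(phi0,s,tag,pos,None if q is None else np.array(q))
E
python3 d.py
```

```text
box ears [-108.95  -14.92   79.44] [-70.05  15.03  85.09] [-89.92  -6.9   82.9 ] 599
rim [-74.07  64.44] [-93.91  93.87]
dish ears [-108.74  -16.01   79.02] [-70.1   16.18  85.27] [-89.69  -5.87  82.56] 892
rim [-74.49  64.61] [-84.69  94.5 ]
95.9 0 lift [0.49 0.32 0.09] [-0.08  0.63 -0.79  1.87  0.58  0.88 -0.13]
95.9 0 t0 [ 0.56 -0.11  0.26] [ 0.92  0.51 -1.11  1.74  0.49  1.2   1.35]
95.9 0 t45 [ 0.55 -0.04  0.25] [ 0.27  0.5  -0.84  1.88  1.03  1.53  0.7 ]
95.9 0 t72 [0.54 0.01 0.2 ] [-0.12  0.73 -0.61  1.9   1.19  1.86  0.38]
95.9 1 lift [0.49 0.32 0.09] [-1.39  0.79  1.11  1.94 -0.86  0.99 -1.98]
95.9 1 t0 [ 0.56 -0.11  0.26] [ 0.51  0.33 -0.49  1.76  0.17  1.09 -1.51]
95.9 1 t45 [ 0.55 -0.04  0.25] [ 0.41  0.61 -1.08  1.87  1.12  1.67 -2.51]
95.9 1 t72 [0.54 0.01 0.2 ] [-1.29  1.    1.11  1.97  0.44  0.98 -2.08]
65 0 lift [0.49 0.32 0.09] [-0.08  0.63 -0.79  1.87  0.58  0.88 -0.13]
65 0 t0 [ 0.49 -0.09  0.26] [ 1.04  0.38 -1.15  1.89  0.38  1.12  0.87]
65 0 t45 [ 0.52 -0.03  0.25] [ 0.21  0.57 -0.73  1.72  0.76  1.74  0.39]
65 0 t72 [0.54 0.01 0.2 ] [-0.28  0.78 -0.24  1.62  0
[... 1910 characters left out ...]
.08 0.25] [ 0.89  0.85 -1.29  1.71  0.04  1.31  1.74]
-60 1 t72 [0.54 0.03 0.2 ] [ 0.92  1.21 -1.27  1.58 -0.08  1.46  1.83]
-110 0 lift [0.49 0.32 0.09] [-0.08  0.63 -0.79  1.87  0.58  0.88 -0.13]
-110 0 t0 [0.59 0.14 0.26] [-1.07  0.55  1.12  1.74 -0.53  1.19 -1.73]
-110 0 t45 [0.56 0.08 0.25] [ 0.18  0.3  -0.05  2.01 -1.01  0.93 -1.11]
-110 0 t72 [0.55 0.04 0.2 ] [ 1.1   0.81 -0.98  2.07 -0.98  0.75 -0.79]
-110 1 lift [0.49 0.32 0.09] [-1.39  0.79  1.11  1.94 -0.86  0.99 -1.98]
-110 1 t0 [0.59 0.14 0.26] [ 0.36  0.51 -0.94  1.66  0.44  1.2   0.54]
-110 1 t45 [0.56 0.08 0.25] [ 1.08  0.65 -1.29  1.97 -0.16  0.63  1.3 ]
-110 1 t72 [0.55 0.04 0.2 ] [ 1.24  1.02 -1.26  2.07 -0.6   0.57  2.02]
```

```bash
cat > e.py <<'E'
from h import *
np.set_printoptions(precision=3,suppress=True)
def st(t): o=r.observe();print(t,round(o["time"],1),o["ee_pos"],"w",round(o["gripper_width"],3),"F",o["ft_force"],o["finger_force"])
p=r.snapshot("wrist");f=fit(cloud(p),(.486,.3175),.06,.09,.12);print(f[:3])
hc=f[0]; phi=np.radians(f[2]+90); R=down(phi)
r.reach(np.array([*hc,.17]),R); r.movel(np.array([*hc,.094]),rate=.1); st("at")
r.grasp(); st("grasped")
r.movel(np.array([*hc,.13]),rate=.05); st("lift")
r.movel(np.array([*hc,.27]),rate=.12); st("up")
p=r.snapshot("wrist"); save(p,"w_lift"); p=r.snapshot("side"); save(p,"s_lift")
np.save("dish0.npy",np.array([*hc,phi]))
E
python3 e.py
```

```text
(array([0.486, 0.317]), array([49.779, 10.137]), -31.54753875732422)
at 9.4 [0.486 0.318 0.095] w 0.999 F [0.03  0.085 0.367] 0.0
grasped 10.1 [0.486 0.318 0.094] w 0.103 F [-0.156 -0.287  1.736] 59.27689254283905
lift 11.0 [0.486 0.317 0.13 ] w 0.108 F [ 0.085  0.748 -4.83 ] 58.333168029785156
up 12.3 [0.486 0.317 0.269] w 0.104 F [ 0.071  0.38  -4.376] 58.34146857261658
```

```bash
cat > f.py <<'E'
from h import *
np.set_printoptions(precision=3,suppress=True)
def st(t): o=r.observe();print(t,round(o["time"],1),o["ee_pos"],"w",round(o["gripper_width"],3),"F",o["ft_force"])
phi=np.radians(-84.1)
def tcp(t,lz): return tipTCP(box(-.005,.045,lz),phi,np.radians(t)),tipR(phi,np.radians(t),0)
r.movel(*tcp(0,.2),rate=.08); st("t0")
for t,lz in [(12,.195),(25,.18),(36,.165),(46,.13),(52,.108)]: r.movel(*tcp(t,lz),rate=.04)
st("t52")
p=r.snapshot("top");save(p,"t52")
for t in range(56,73,4): r.movel(*tcp(t,.106),rate=.02)
r.pause(.7); st("t72")
p=r.snapshot("top");save(p,"t72");a=p["pixels"][180:300,230:390]; s=r.snapshot("side");save(s,"s72"); b=s["pixels"][180:330,220:420]
w=r.snapshot("wrist"); save(w,"w72")
cv2.imwrite("pics/m2.png",np.vstack([np.hstack([cv2.resize(a,(400,300)),cv2.resize(b,(400,300))]),np.hstack([cv2.resize(w["pixels"],(400,300)),cv2.resize(cv2.imread("pics/s_lift.png"),(400,300))])]))
E
python3 f.py
```

```text
t0 15.0 [0.53  0.149 0.259] w 0.108 F [-0.271  0.329 -4.662]
t52 18.6 [0.538 0.071 0.21 ] w 0.104 F [-0.122  1.362 -3.944]
t72 21.9 [0.542 0.036 0.203] w 0.106 F [ 0.238  0.274 -4.02 ]
```

View pics/m2.png

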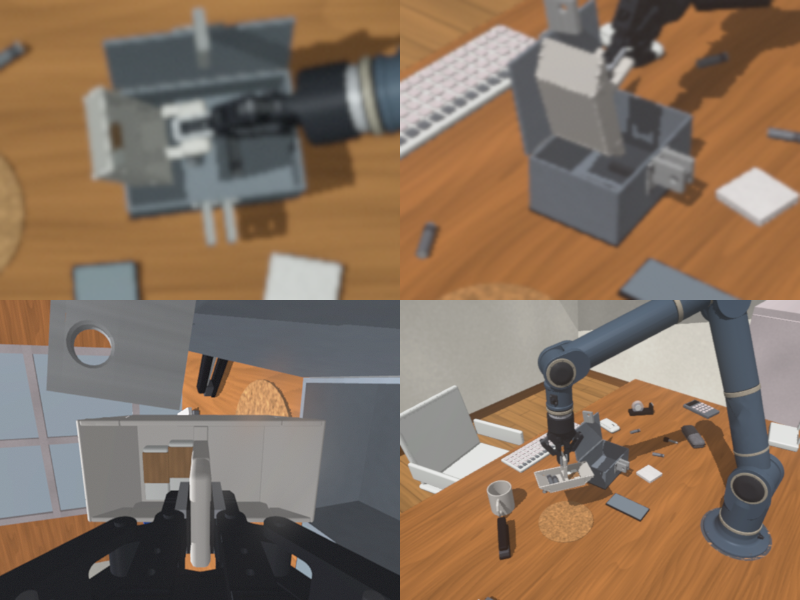

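Batteries have gone from the battery section (right half of the dish in the wrist view, empty) and the erasers lean white against the divider. I carry the dish back now.

```bash
cat > g.py <<'E'
from h import *
np.set_printoptions(precision=3,suppress=True)
def st(t): o=r.observe();print(t,round(o["time"],1),o["ee_pos"],"w",round(o["gripper_width"],3),"F",o["ft_force"])
phi=np.radians(-84.1); hx,hy,p0=np.load("dish0.npy")
def tcp(t,lz): return tipTCP(box(-.005,.045,lz),phi,np.radians(t)),tipR(phi,np.radians(t),0)
for t,lz in [(58,.125),(44,.145),(30,.17),(15,.19),(0,.2)]: r.movel(*tcp(t,lz),rate=.05)
st("up"); r.movel(np.array([hx,hy,.2]),down(p0),rate=.09)
r.movel(np.array([hx,hy,.105]),rate=.08); r.movel(np.array([hx,hy,.0945]),rate=.02); st("down")
r.ungrasp(); r.movel(np.array([hx,hy,.19]),rate=.15)
r.reach(np.array([.44,.27,.36]),down(np.pi/2)); st("done")
w=r.snapshot("wrist"); c=cloud(w); f=fit(c,(hx,hy),.06,.09,.12);print(f[:3]); f=fit(c,(hx,hy),.12,.028,.06);print(f[:3],f[4])
for n in ["eraser","aa_dish","aa_loose"]:
    for d in r.place_of(w,n)[:4]:
        u,v=np.clip(np.round(d["xy"]).astype(int),0,[639,479]); print(n,round(d["p"],2),c[v,u])
f=fit(c,(.6565,.2488),.04,.004,.022);print("aaC",f[:3])
cv2.imwrite("pics/w2.png",w["pixels"])
E
python3 g.py
```

```text
up 25.6 [0.53  0.147 0.258] w 0.104 F [ 0.292 -0.083 -4.35 ]
down 30.2 [0.486 0.318 0.094] w 0.108 F [ 0.543  0.414 -3.949]
done 32.5 [0.44  0.269 0.358] w 1.001 F [ 0.145  0.502 -0.766]
(array([0.486, 0.318]), array([49.925, 10.371]), -31.436805725097656)
(array([0.486, 0.318]), array([173.741,  78.223]), 58.49612808227539) [0.029 0.034 0.036]
eraser 0.86 [0.474 0.282 0.018]
eraser 0.79 [0.479 0.304 0.019]
eraser 0.26 [0.574 0.507 0.012]
aa_dish 0.92 [ 0.541 -0.006  0.016]
aa_dish 0.85 [0.557 0.046 0.017]
aa_loose 0.65 [0.655 0.249 0.01 ]
aaC (array([0.656, 0.249]), array([52.297, 14.215]), -56.913047790527344)
```

View pics/w2.png

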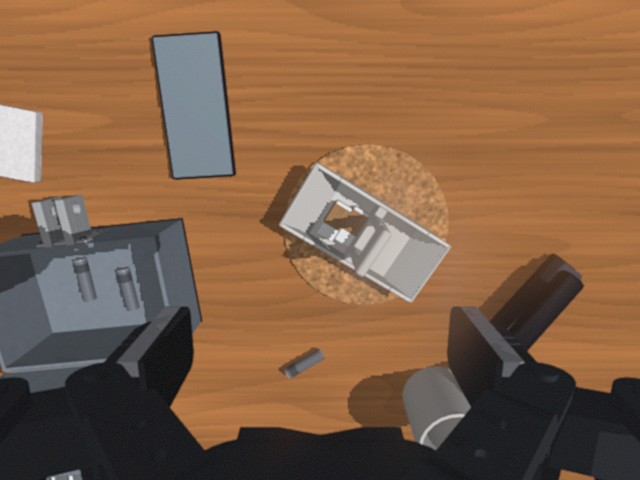

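```bash
cat > k.py <<'E'
from h import *
np.set_printoptions(precision=3,suppress=True)
def st(t): o=r.observe();print(t,round(o["time"],1),o["ee_pos"],"w",round(o["gripper_width"],3),"F",o["ft_force"],round(o["finger_force"],1))
def near(a): # half-turn choice closest to box yaw closing
    t=BY+np.pi/2; return a-np.pi*np.round((a-t)/np.pi)
def get(ctr,ang,look,dy,via):
    if look is not None:
        r.reach(np.array(look),down(np.pi/2)); f=fit(cloud(r.snapshot("wrist")),ctr,.05,.004,.022); print(f[:3],f[4]); ctr,ang=f[0],f[2]
    a=near(np.radians(ang+90)); R=down(a)
    r.reach(np.array([*ctr,.12]),R); r.movel(np.array([*ctr,.0215]),rate=.1); r.grasp(); st("g")
    r.movel(np.array([*ctr,.2]),rate=.2)
    r.reach(np.array(via),down(BY+np.pi/2)); r.reach(box(-.008,dy,.2),down(BY+np.pi/2)); st("over")
    r.movel(box(-.008,dy,.078),rate=.15); r.ungrasp(); r.movel(box(-.008,dy,.2),rate=.2); st("rel")
get((.656,.249),-56.9,None,.015,(.5,.17,.25))
get((.4232,-.2154),22,(.43,-.2,.3),-.015,(.47,-.12,.25))
get((.609,-.315),64.3,(.53,-.30,.3),0,(.5,-.15,.25))
r.reach(np.array([.46,.02,.4]),down(np.pi/2)); p=r.snapshot("wrist"); save(p,"w3"); c=cloud(p)
l=(c.reshape(-1,3)-BC)@Rz(BY); e=l[(l[:,0]>.068)&(abs(l[:,1])>.01)&(abs(l[:,1])<.092)&(l[:,2]>.1)&(l[:,2]<.24)]
print(len(e),e.min(0),e.max(0)); [print(z,np.median(e[(abs(e[:,2]-z)<.006),0])) for z in np.arange(.11,.22,.02)]
for n in ["aa_dish","aa_loose"]:
    for d in r.place_of(p,n)[:6]:
        u,v=np.clip(np.round(d["xy"]).astype(int),0,[639,479]); print(n,round(d["p"],2),c[v,u])
E
python3 k.py
```

```text
g 35.7 [0.656 0.249 0.022] w 0.143 F [-0.013 -0.439  2.208] 58.7
over 38.4 [0.539 0.036 0.2  ] w 0.142 F [-0.591  0.65   0.17 ] 58.8
rel 40.8 [0.538 0.036 0.199] w 1.001 F [-0.333  0.338 -0.135] 0.0
(array([ 0.423, -0.215]), array([51.222, 14.558]), 21.94654083251953) [0.008 0.012 0.014]
g 44.5 [ 0.423 -0.215  0.022] w 0.14 F [-0.558 -0.072  4.554] 58.7
over 46.7 [0.541 0.005 0.198] w 0.134 F [-0.227 -0.868 -0.869] 58.6
rel 49.1 [0.541 0.006 0.199] w 0.999 F [-0.809 -0.926 -0.238] 0.0
(array([ 0.609, -0.315]), array([51.227, 14.44 ]), 64.58501434326172) [0.007 0.012 0.014]
g 53.0 [ 0.609 -0.315  0.022] w 0.136 F [-0.489 -0.149  2.236] 58.7
over 55.9 [0.541 0.02  0.2  ] w 0.136 F [-0.035 -0.506 -0.262] 58.7
rel 58.3 [0.54  0.021 0.199] w 0.997 F [ 0.513 -0.694 -0.797] 0.0
13800 [ 0.068 -0.092  0.103] [0.094 0.092 0.213]
0.11 0.06850070799198053
0.13 0.07127224843186739
0.15000000000000002 0.07486227151146498
0.17 0.07841417621027066
0.19 0.08199037561225316
0.21000000000000002 0.08569185242381983
aa_dish 0.76 [0.554 0.044 0.017]
aa_dish 0.72 [ 0.54  -0.011  0.019]
aa_loose 0.94 [0.541 0.029 0.017]
aa_loose 0.85 [0.546 0.004 0.017]
aa_loose 0.68 [0.543 0.016 0.024]
```

View pics/w3.png

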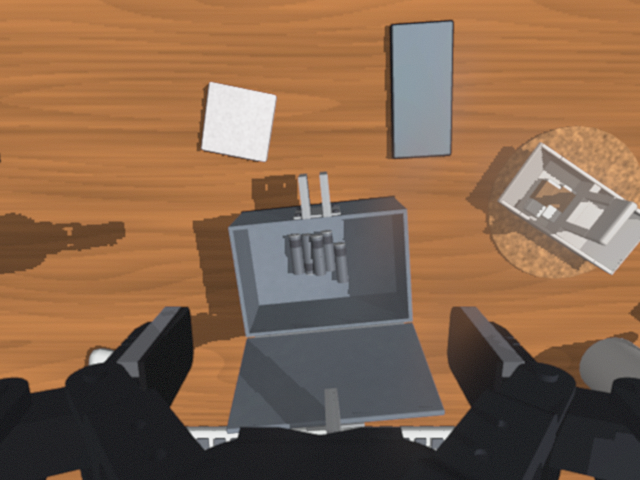

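All five batteries lie in the box (295–345, 235–280), below the rim. Now I shut the lid with the closed fingers, off to one side of the lug.

```bash
cat > l.py <<'E'
from h import *
np.set_printoptions(precision=3,suppress=True)
def st(t): o=r.observe();print(t,round(o["time"],1),o["ee_pos"],"F",o["ft_force"])
R=down(BY+np.pi/2); r.grasp()
def tip(deg,rho=.110):
    t=np.radians(deg); u=np.array([-np.cos(t),np.sin(t)]); n=np.array([np.sin(t),np.cos(t)])
    P=np.array([.064,.0855])+rho*u+.006*n; return box(P[0]+.011,.055,P[1]+.019)
s=tip(122); r.reach(box(.03,.055,.36),R); r.reach(np.array([s[0]+.02,s[1],.36]),R); r.movel(np.array([s[0]+.02,s[1],s[2]]),rate=.2); st("behind")
for d in list(range(120,0,-8))+[0]:
    r.movel(tip(d),rate=.1)
    if d%24==0: st(d)
e=tip(0)
for k in range(1,5):
    r.movel(e-[0,0,.001*k],rate=.02); o=r.observe(); print(k,o["ee_pos"][2],o["ft_force"])
    if abs(o["ft_force"][2])>12: break
r.movel(e+[0,0,.08],rate=.15)
r.reach(np.array([.40,.02,.33]),down(np.pi/2)); p=r.snapshot("wrist"); save(p,"w4"); c=cloud(p); l=(c.reshape(-1,3)-BC)@Rz(BY)
for x in [-.058,-.03,0,.03,.05]: m=(abs(l[:,0]-x)<.006)&(abs(l[:,1])<.08)&(l[:,2]>.02); print(x,np.median(l[m,2]),m.sum())
print([(round(d["p"],2),d["xy"]) for d in r.place_of(p,"hasp_hole")[:2]])
E
python3 l.py
```

```text
behind 62.2 [0.701 0.091 0.197] F [-0.011 -0.303  0.386]
120 62.6 [0.678 0.091 0.198] F [ 0.357 -0.313  0.196]
96 63.5 [0.635 0.086 0.213] F [ 0.511 -0.095 -0.364]
72 64.4 [0.589 0.082 0.211] F [0.813 0.436 0.277]
48 65.3 [0.548 0.077 0.19 ] F [ 0.03  -0.28   0.592]
24 66.2 [0.519 0.074 0.155] F [0.762 0.404 0.573]
0 67.1 [0.508 0.074 0.111] F [0.592 0.632 0.197]
1 0.1105386439786594 [-0.962 -0.347  9.285]
2 0.11043546383523797 [-3.188 -2.797 16.728]
-0.058 0.0903361734154445 1420
-0.03 0.09192383452580621 911
0 0.0917950454029729 159
0.03 nan 0
0.05 0.09055349309794292 97
[(0.87, [311.8, 256.0]), (0.38, [579.4, 267.6])]
  return _methods._mean(a, axis=axis, dtype=dtype,
  ret = ret.dtype.type(ret / rcount)
```

View pics/w4.png

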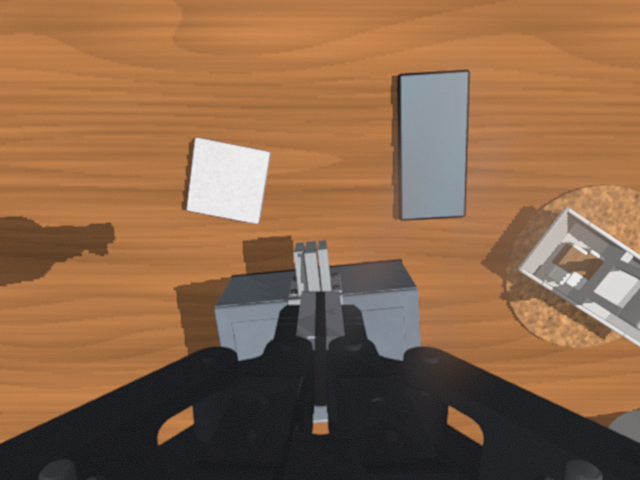

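Lid is shut flat (plate at 91.9 mm throughout) with the lug between the ears at (312,260). The fingers only open fully, and with the tool straight down the +x finger would hit the box front. So I'm checking whether the arm can insert the pin with the tool leaning toward the robot.

```bash
cat >> h.py <<'E'
OFF=.0125   # pin axis ahead of TCP along tool z
def pinpose(side,y,al,s,dx=0,dz=0,off=OFF):
    # side -1: from -y, pin pointing +y. y = local y of grasp point on pin axis
    ay=Rz(BY)@np.array([0,1.,0]); R=Ro.from_rotvec(-al*ay).as_matrix()@down(BY+s*np.pi)
    return box(-.096+dx,y,.066+dz)-R[:,2]*off, R
E
cat > i.py <<'E'
from h import *
import pickle
np.set_printoptions(precision=2,suppress=True)
for side in [-1,1]:
  for s in [0,1]:
    for a in [0,40,45,50]:
      out=[r.inverse_kinematics(*pinpose(side,side*y,np.radians(a),s)) for y in (.085,.028)]
      print(side,s,a,[None if q is None else np.array(q) for q in out])
a=np.radians(-80.3)
for s in [0,1]: print("grasp",s,np.array(r.inverse_kinematics(np.array([.454,-.3445,.0215]),down(a+s*np.pi))))
p=pickle.load(open("box.pkl","rb")); print(np.round(at_z(p,(312,177),.066),4),box(-.096,0,.066).round(4))
p=r.snapshot("wrist"); d=r.place_of(p,"hasp_hole")[0]; print(np.round(at_z(p,d["xy"],.066),4)); c=cloud(p)
print("desk z",np.median(c[60:120,0:150,2]))
l=(c.reshape(-1,3)-BC)@Rz(BY);e=l[(l[:,0]<-.07)&(l[:,0]>-.125)&(abs(l[:,1])<.03)&(l[:,2]>.079)&(l[:,2]<.1)];print(e.min(0)*1e3,e.max(0)*1e3)
E
python3 i.py
```

```text
-1 0 0 [array([ 0.45,  0.42, -0.47,  2.15,  0.31,  0.64, -0.13]), array([ 0.35,  0.41, -0.49,  2.17,  0.32,  0.63, -0.27])]
-1 0 40 [None, None]
-1 0 45 [None, None]
-1 0 50 [None, None]
-1 1 0 [array([ 0.95,  0.7 , -1.18,  2.13,  0.86,  0.91,  2.51]), array([ 0.84,  0.69, -1.18,  2.15,  0.85,  0.89,  2.39])]
-1 1 40 [None, None]
-1 1 45 [None, None]
-1 1 50 [None, None]
1 0 0 [array([ 0.14,  0.42, -0.54,  2.17,  0.36,  0.64, -0.55]), array([ 0.24,  0.41, -0.51,  2.18,  0.34,  0.63, -0.41])]
1 0 40 [None, None]
1 0 45 [None, None]
1 0 50 [None, None]
1 1 0 [array([ 0.27,  0.46, -0.7 ,  2.17,  0.48,  0.67,  2.48]), array([ 0.36,  0.44, -0.66,  2.18,  0.44,  0.66,  2.64])]
1 1 40 [None, None]
1 1 45 [None, None]
1 1 50 [None, None]
grasp 0 [ 0.66  0.6  -0.11  1.96  0.11  0.59 -0.92]
grasp 1 [ 0.74  0.6  -0.22  1.95  0.22  0.61  2.12]
[0.46 0.01 0.07] [0.45 0.01 0.07]
[0.45 0.01 0.07]
desk z -0.0010728023931164676
[-109.35  -15.02   79.17] [-70.07  15.03  92.4 ]
```

```bash
cat >> h.py <<'E'
def gR(pd,al,be,s):
    """tool frame: pd=horizontal pin azimuth, al=roll (lean) about pin so that closing line k rises, be=lean behind the knob"""
    e=Rz(pd)@np.array([1.,0,0]); up=np.array([0,0,1.]); h=np.cross(up,e) # left of pin
    if al>=0 or True:
        k=np.cos(al)*h+np.sin(al)*up; d=np.sin(al)*h-np.cos(al)*up  # d: 'down' leaning
    z=np.cos(be)*d+np.sin(be)*e; y=k*(1-2*s); return np.column_stack([np.cross(y,z),y,z])
E
cat > i.py <<'E'
from h import *
pd0=np.radians(189.6); g0=np.array([.454,-.3445,.0215])
def n(q): return None if q is None else np.round(q,2)
for side in [-1,1]:
  pd=BY+np.pi/2*(-side)   # side -1: pin points +y
  for be in [30,40,50,60]:
    for a in [40,45,55,65]:
      for s in [0,1]:
        al=np.radians(a)*(1 if side==1 else -1)   # lean so tool z has +x
        R=gR(pd,al,np.radians(be),s)
        if R[:,2]@(Rz(BY)[:,0])<0: al=-al;R=gR(pd,al,np.radians(be),s)
        qs=[r.inverse_kinematics(box(-.096,side*y,.066)-R[:,2]*.0125,R) for y in (.085,.028)]
        qg=r.inverse_kinematics(g0,gR(pd0,0,np.radians(be),s))
        if all(q is not None for q in qs): print(side,be,a,s,np.round(R[:,2],2),[n(q) for q in qs],"G",n(qg))
E
python3 i.py
```

```text
-1 40 40 0 [ 0.42  0.69 -0.59] [array([ 1.23,  0.77, -0.79,  2.24, -0.93,  0.54, -1.32]), array([ 1.26,  0.84, -0.97,  2.32, -0.96,  0.35, -1.34])] G [ 0.53  0.86 -0.19  1.61  0.48  1.37 -1.32]
-1 40 40 1 [ 0.42  0.69 -0.59] [array([ 1.23,  0.77, -0.79,  2.24, -0.93,  0.54,  1.82]), array([ 1.26,  0.84, -0.97,  2.32, -0.96,  0.35,  1.8 ])] G [ 0.57  0.86 -0.25  1.61  0.52  1.39  1.79]
-1 50 40 0 [ 0.33  0.8  -0.49] [array([ 0.97,  0.74, -0.43,  2.16, -1.03,  0.91, -1.19]), array([ 1.16,  0.85, -0.8 ,  2.24, -0.92,  0.62, -1.33])] G [ 0.5   0.94 -0.2   1.53  0.52  1.54 -1.34]
-1 50 40 1 [ 0.33  0.8  -0.49] [array([ 0.96,  0.74, -0.41,  2.16, -1.03,  0.91,  1.96]), array([ 1.16,  0.85, -0.8 ,  2.24, -0.92,  0.62,  1.81])] G [ 0.55  0.95 -0.28  1.52  0.57  1.57  1.75]
-1 50 45 0 [ 0.37  0.81 -0.45] [array([ 1.13,  0.81, -0.61,  2.17, -0.97,  0.81, -1.15]), array([ 1.18,  0.87, -0.79,  2.25, -1.  ,  0.62, -1.16])] G [ 0.5   0.94 -0.2   1.53  0.52  1.54 -1.34]
-1 50 45 1 [ 0.37  0.81 -0.45] [array([ 1.27,  0.89, -0.8 ,  2.16, -0.8 ,  0.7 ,  1.83]), array([ 1.18,  0.87, -0.79,  2.25, -1.  
[... 4779 characters left out ...]
,  0.54, -1.55]), array([-1.68,  1.35,  1.1 ,  2.35,  0.28,  0.39, -1.63])] G [ 0.47  1.02 -0.19  1.45  0.55  1.71 -1.36]
1 60 55 1 [ 0.5  -0.82 -0.29] [array([-0.42,  0.95, -0.66,  2.2 ,  1.3 ,  1.81,  0.51]), array([-0.34,  0.92, -0.62,  2.28,  1.38,  1.76,  0.49])] G [ 0.54  1.04 -0.3   1.44  0.61  1.75  1.73]
1 60 65 0 [ 0.54 -0.81 -0.21] [array([-1.79,  1.41,  1.09,  2.28,  0.21,  0.52, -1.76]), array([-1.72,  1.44,  1.09,  2.36,  0.3 ,  0.37, -1.84])] G [ 0.47  1.02 -0.19  1.45  0.55  1.71 -1.36]
1 60 65 1 [ 0.54 -0.81 -0.21] [array([-0.45,  0.99, -0.64,  2.21,  1.33,  1.88,  0.3 ]), array([-0.36,  0.98, -0.62,  2.29,  1.41,  1.85,  0.28])] G [ 0.54  1.04 -0.3   1.44  0.61  1.75  1.73]
```

```bash
cat > p.py <<'E'
from h import *
np.set_printoptions(precision=4,suppress=True)
def st(t): o=r.observe();print(t,round(o["time"],1),o["ee_pos"],"w",round(o["gripper_width"],3),"F",o["ft_force"],round(o["finger_force"],1))
r.ungrasp(); r.reach(np.array([.44,-.30,.33]),down(np.pi/2)); p=r.snapshot("wrist"); c=cloud(p)
d=r.place_of(p,"pin")[0]; print("net",d["p"],at_z(p,d["xy"],.009))
f=fit(c,(.4316,-.3482),.06,.004,.025); print(f[:5]); k=fit(c,f[0]-.022*np.array([-np.cos(np.radians(9.5)),-np.sin(np.radians(9.5))]),.03,.0145,.025); print(k[:5])
e=f[0]-k[0]; pd=np.arctan2(e[1],e[0]); a=np.radians(f[2]); a+=np.pi*np.round((pd-a)/np.pi); print("dir",np.degrees(pd),np.degrees(a)); pd=a
e=np.array([np.cos(pd),np.sin(pd),0]); be=np.radians(50); R=gR(pd,0,be,1)
g=np.array([*f[0],0])-.033*e; g[2]=.0225; print(g)
r.reach(g-R[:,2]*.12,R); r.movel(g,rate=.1); st("at"); r.grasp(); st("g")
r.movel(g+[0,0,.15],rate=.15); st("lift")
al=np.radians(-50); pd2=BY+np.pi/2; R2=gR(pd2,al,be,1); print(R2[:,2]); ax=R2[:,2]-(R2[:,2]@Rz(BY)[:,1])*Rz(BY)[:,1]; ax/=np.linalg.norm(ax)  # d direction
T=lambda y,dx=0,dz=0: box(-.096+dx,y,.066+dz)-ax*.0135   # y = local y of TCP
np.savez("ins.npz",R2=R2,ax=ax)
r.reach(T(-.13,0,.13),R2); st("pre"); r.movel(T(-.10),R2,rate=.12); st("aligned")
for n in ["wrist","side","top"]:
    p=r.snapshot(n); save(p,"al_"+n); l=(cloud(p).reshape(-1,3)-BC)@Rz(BY)
    for y0,y1 in [(-.065,-.048),(-.048,-.036)]:
        m=(l[:,1]>y0)&(l[:,1]<y1)&(abs(l[:,0]+.096)<.02)&(abs(l[:,2]-.066)<.02); q=l[m]*1e3
        if len(q)>3: print(n,y0,len(q),"min",q.min(0),"max",q.max(0),"med",np.median(q,0))
w=cv2.imread("pics/al_wrist.png"); s=cv2.imread("pics/al_side.png")[200:320,300:460]
cv2.imwrite("pics/m3.png",np.hstack([cv2.resize(w,(400,300)),cv2.resize(s,(400,300))]))
E
python3 p.py
```

```text
net 0.9 [ 0.4062 -0.3759  0.009 ]
(array([ 0.4039, -0.3734]), array([56.7877, 18.0419]), -2.782806396484375, 779, array([0.0095, 0.0152, 0.0179]))
(array([ 0.4203, -0.3742]), array([23.8487, 17.6935]), -3.240386962890625, 411, array([0.0152, 0.0167, 0.0183]))
dir 177.0425054654408 177.21719360351562
[ 0.4368 -0.375   0.0225]
at 73.7 [ 0.4376 -0.3749  0.0228] w 1.001 F [-0.0569  0.5046 -0.2281] 0.0
g 74.4 [ 0.4371 -0.375   0.0227] w 0.185 F [1.4568 0.5156 0.5845] 59.5
lift 75.5 [ 0.4364 -0.3747  0.1715] w 0.187 F [-1.7642  0.5946 -0.4924] 59.4
[ 0.4111  0.8126 -0.4132]
pre 76.8 [ 0.4563 -0.1185  0.2046] w 0.184 F [-0.4429 -0.2552 -0.6705] 59.3
aligned 78.1 [ 0.4531 -0.0885  0.0751] w 0.186 F [-0.0631 -0.1011  0.0828] 59.3
wrist -0.065 859 min [-101.091   -64.9994   61.9058] max [-91.4088 -48.0121  71.0436] med [-98.7705 -57.0002  68.3835]
wrist -0.048 515 min [-101.3166  -47.9866   61.5135] max [-91.7759 -36.019   70.9167] med [-98.9058 -42.1893  68.254 ]
side -0.065 20 min [-100.3445  -63.9613   65.7824] max [-90.4028 -49.9897  74.1956] med [-96.736  -57.311   70.9577]
side -0.048 13 min [-98.8977 -47.2031  65.6958] max [-89.8498 -36.7725  72.0918] med [-96.862  -41.2913  70.2696]
top -0.065 25 min [-102.3776  -64.455    63.9336] max [-93.0724 -48.481   75.92  ] med [-97.7747 -56.1008  69.18  ]
top -0.048 18 min [-102.3574  -47.9585   61.8792] max [-92.938  -36.1408  73.5418] med [-98.4735 -41.7219  70.371 ]
```

View pics/m3.png

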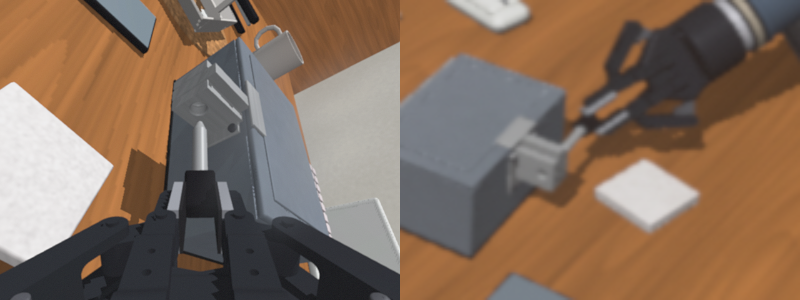

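The pin had been knocked, and this view shows it held by the knob, pointing at the hole at (200,105). The depth puts its axis at x≈-96.2, z≈66.0, in line with the hole. I insert it with force checks.

```bash
cat > q.py <<'E'
from h import *
np.set_printoptions(precision=3,suppress=True)
z=np.load("ins.npz");ax=z["ax"]; T=lambda y,dx=0,dz=0: box(-.096+dx,y,.066+dz)-ax*.0135
def loc():
    o=r.observe(); return ((np.array(o["ee_pos"])-BC)@Rz(BY))*1e3, np.array(o["ft_force"])@Rz(BY), o["gripper_width"]
print(loc())
for y in list(np.arange(-.096,-.048,.004))+list(np.arange(-.048,-.0395,.001)):
    r.movel(T(y),rate=.03); p,f,w=loc(); print(round(y*1e3,1),"act",p,"F",f)
    if -f[1]>12 or np.linalg.norm(f)>25: print("stop"); break
E
python3 q.py
```

```text
(array([-106.165, -100.292,   75.088]), array([ 0.939,  0.247, -0.504]), 0.18779030548153802)
-96.0 act [-106.441  -95.664   74.898] F [ 0.235 -0.257 -0.974]
-92.0 act [-106.449  -91.678   74.751] F [-0.08  -0.163 -0.343]
-88.0 act [-106.438  -87.722   74.735] F [ 0.561 -0.118 -0.123]
-84.0 act [-106.421  -83.699   74.765] F [ 0.051 -0.634 -0.466]
-80.0 act [-106.442  -79.707   74.752] F [ 0.051 -0.815  0.199]
-76.0 act [-106.413  -75.722   74.73 ] F [-0.029  0.267 -1.349]
-72.0 act [-106.417  -71.717   74.764] F [ 0.739 -0.525 -0.437]
-68.0 act [-106.419  -67.69    74.736] F [-0.278  0.339 -0.529]
-64.0 act [-106.403  -63.739   74.737] F [-1.538 -1.275 -1.615]
-60.0 act [-106.391  -59.716   74.747] F [-0.073 -0.01  -0.882]
-56.0 act [-106.396  -55.731   74.744] F [ 1.038  0.966 -0.312]
-52.0 act [-106.378  -51.723   74.754] F [-0.453  0.115 -0.709]
-48.0 act [-106.365  -47.707   74.773] F [-0.197 -0.883 -0.637]
-47.0 act [-106.296  -46.967   74.682] F [ 0.227  0.666 -0.717]
-46.0 act [-106.3    -45.956   74.712] F [ 0.251 -0.537 -1.165]
-45.0 act [-106.334  -44.941   74.696] F [ 0.198 -0.361 -0.345]
-44.0 act [-106.232  -44.278   74.595] F [-0.196 -1.665 -0.013]
-43.0 act [-106.126  -44.241   74.434] F [-3.92  -6.642  2.593]
-42.0 act [-106.064  -44.207   74.313] F [-7.047 -9.895  5.   ]
-41.0 act [-105.943  -44.186   74.2  ] F [ -9.07  -14.551   7.456]
stop
```

```bash
cat > s.py <<'E'
from h import *
np.set_printoptions(precision=3,suppress=True)
z=np.load("ins.npz");ax=z["ax"];R=z["R2"]; T=lambda y: box(-.096,y,.066)-ax*.0135
r.movel(T(-.0441),rate=.02); r.ungrasp(); o=r.observe(); print(o["time"],o["gripper_width"],o["ft_force"])
q=T(-.0441)-R[:,2]*.1; r.movel(q,rate=.12); 
p=r.snapshot("wrist"); save(p,"fin_w")
r.reach(np.array([.42,-.02,.33]),down(np.pi/2)); p2=r.snapshot("wrist"); s=r.snapshot("side"); save(s,"fin_s")
r.reach(np.array([.45,.10,.42]),down(np.pi/2)); t=r.snapshot("wrist")
for v,pp in [("close",p),("down",p2)]:
    l=(cloud(pp).reshape(-1,3)-BC)@Rz(BY)*1e3
    k=l[(abs(l[:,0]+96)<16)&(l[:,1]<-15.5)&(l[:,1]>-70)&(abs(l[:,2]-66)<16)]; tp=l[(abs(l[:,0]+96)<9)&(l[:,1]>16.5)&(l[:,1]<45)&(abs(l[:,2]-66)<9)]
    print(v,"knob",len(k),k.min(0),k.max(0)) if len(k) else print(v,0); print("tip",len(tp),tp.min(0) if len(tp) else "",tp.max(0) if len(tp) else "")
c=cloud(t); print(fit(c,(.486,.318),.06,.09,.12)[:3],[ (round(d["p"],2)) for d in r.place_of(t,"eraser")]); print(r.observe()["time"])
rs=lambda i:cv2.resize(i,(400,300))
cv2.imwrite("pics/m4.png",np.vstack([np.hstack([rs(p["pixels"]),rs(p2["pixels"])]),np.hstack([rs(s["pixels"][200:350,240:440]),rs(t["pixels"])])]))
E
python3 s.py
```

```text
84.6333 1.0015919006433234 [ 0.507 -0.097  0.479]
close knob 1728 [-109.075  -42.078   50.256] [-80.121 -15.501  81.996]
tip 0  
down knob 651 [-108.75   -40.566   59.265] [-85.133 -15.562  75.976]
tip 100 [-101.655   16.71    65.941] [-92.076  27.555  72.657]
(array([0.486, 0.317]), array([50.012, 10.806]), -31.518875122070312) [0.93, 0.58]
87.4583
```

View pics/m4.png

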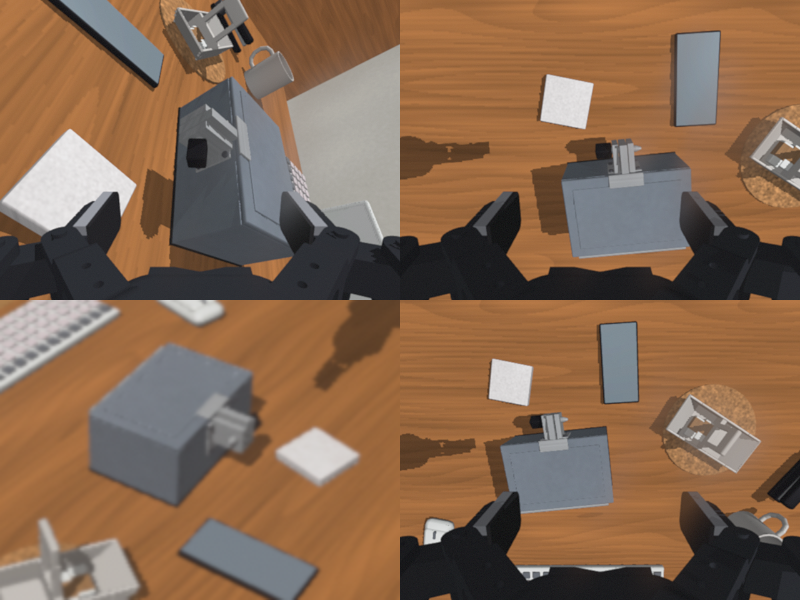

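The knob sits at the ear and the tip shows on the far side, with maybe 1–2 mm doubt in depth. I press the knob with closed fingers to make sure it is home.

```bash
cat > t.py <<'E'
from h import *
np.set_printoptions(precision=3,suppress=True)
R=down(BY); r.grasp(); P=lambda y,z=.076: box(-.096,y,z)
r.reach(P(-.085,.2),R); r.movel(P(-.085),rate=.15); r.movel(P(-.058),rate=.06)
for y in np.arange(-.057,-.040,.001):
    r.movel(P(y),rate=.03); o=r.observe(); f=np.array(o["ft_force"])@Rz(BY); a=((np.array(o["ee_pos"])-BC)@Rz(BY))[1]
    print(round(y*1e3),round(a*1e3,2),f)
    if -f[1]>14: break
r.movel(P(-.085),rate=.06); r.movel(P(-.085,.25),rate=.2)
r.reach(np.array([.42,-.02,.33]),down(np.pi/2)); p=r.snapshot("wrist"); l=(cloud(p).reshape(-1,3)-BC)@Rz(BY)*1e3
k=l[(abs(l[:,0]+96)<12)&(l[:,1]<-15.5)&(l[:,1]>-70)&(abs(l[:,2]-66)<12)]; tp=l[(abs(l[:,0]+96)<9)&(l[:,1]>16.5)&(l[:,1]<45)&(abs(l[:,2]-66)<9)]
print("knob",np.percentile(k[:,1],[0,5,50,100]),"tip",tp[:,1].max()); m=(abs(l[:,0]+40)<10)&(abs(l[:,1])<80)&(l[:,2]>20);print("lid",np.median(l[m,2]),r.observe()["time"])
E
python3 t.py
```

```text
-57 -57.24 [ 0.5    0.419 -1.118]
-56 -56.01 [ 0.266 -0.289  0.733]
-55 -54.93 [ 0.204 -0.181 -0.064]
-54 -53.92 [ 0.186  0.036 -0.16 ]
-53 -52.91 [-0.616  0.492  0.288]
-52 -51.99 [-0.339  0.309 -0.404]
-51 -51.45 [ 0.326 -1.488  1.017]
-50 -51.1 [-0.379 -5.393  3.484]
-49 -50.9 [-0.071 -6.23   3.86 ]
-48 -50.74 [-0.081 -8.92   5.193]
-47 -50.6 [ -1.373 -10.794   6.398]
-46 -50.45 [ -1.152 -12.817   7.67 ]
-45 -50.34 [ -1.215 -14.979   8.205]
knob [-40.366 -38.793 -27.922 -15.6  ] tip 27.027259336247333
lid 91.90138008714554 97.475
```

```bash
python3 -c "
from h import *
print(r.sign_off())"
```

```text
the job is handed in; nothing more can be done
None
```

The job is done and handed in at about 97 s: all five batteries (two from the dish, three loose) are in the box, the dish is upright on its mat with both erasers in it, the lid is shut, and the pin is through the hasp with its knob pressed against the ear. The pin was knocked aside part-way through, so I measured it again before picking it up. I made no separate final check on the other desk items.

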